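# Hang the pebble pail on the spring balance

## Robot

A 6-joint arm with a two-finger parallel gripper is mounted at the origin on a cart in front of the work surface, level with it; the furniture and walls round the work are solid. World frame = base frame: x ahead of the robot, y to its left, z up, the work surface at z = 0. Lengths are in m, angles in degrees, forces in N, time in s.
With the tool pointing down it reaches from about 0.3 to 0.75 m from the base axis. Payload 8.5 kg.
Tool frame: the origin (TCP) lies between the finger pads; the fingertips stand 22 mm ahead of it and the grasp point (between the pads) lies 3 mm ahead of it (env.nose_length is the distance from the TCP to the fingertips, in m); z points along the fingers, x is the direction in which the jaws open and shut, and the axes are right-handed (so a half turn about z gives the same grasp; the last joint's range is limited). The gripper opens to 85 mm and grips with 20 to 120 N. Pads are 22 mm wide; open, the fingers measure 114 mm over their backs; the gripper's body (76 mm by 85 mm) begins 54 mm behind the grasp point. The pads swing forward as they close: fully open they stand 13 mm farther back than shut.
Start: joints at [-83.669, 21.807, 74.336, -0, 83.858, -12.336], TCP at [0.176, -0.521, 0.253] pointing down, gripper open.
Joint ranges: [-178.18, 178.18], [-50.72, 133.34], [12.68, 142.11], [-81.47, 261.47], [9.98, 163.14], [-165.26, 165.26]. Speed limits (degrees/s): [136.94, 136.94, 180, 180, 180, 180].

## Interface

Orientations are given as a 3x3 rotation matrix whose columns are the frame's x, y, z axes.
In Python, from rig import env gives the robot as it stands.
- The arm moves only by the tool arm_command, never from a script. Its argument "steps" is a list of rows, each an object with "delta_pos": the shift along the world's x, y, z in mm, a list of three; "dr": the turn, a rotation vector about the world's x, y, z in degrees, a list of three. In form: [{"delta_pos": [dx, dy, dz], "dr": [wx, wy, wz]}, ...]. A call has 1 to 20 rows; each row shifts and turns the commanded pose from where the row before left it; what a row does not reach is not made up. A row lasts 1/10 s, in which the tool goes at most 50 mm and 8.59 degrees, less where a joint would pass 70% of its speed; a pose out of reach is approached as far as the arm can. A call with a gripper value outside its range is refused whole. "grip" is the opening, from 0 (shut) to 1 (fully open), set as the call begins (left out, the last holds). The fingers move at their own pace and stop on an object; "squeeze" is the grip in N (left out, the last holds). Time passes only in rows, so rows that do not move let the fingers close. It gives the time, the measured TCP pose, the force and the opening at its end, in the units of the state.
- env.observe(): the state, without advancing time (a new reading comes with each control period).
- env.get_image(name): name is "scene" or "top" or "wrist"; returns the picture (384x512x3 uint8, blue, green, red); there is no depth.
- env.get_calibration(name): a dict with "fx", "fy", "cx", "cy" (pixels), "view" (4x4, takes a point from world to camera coordinates). Camera axes: x right, y up, looking along -z (the intrinsics and any distortion apply to the point x, -y, -z); pixel columns grow to the right and rows downward; lengths in m; the calibration is good to about 2 mm. The wrist camera is an equidistant fisheye: a pixel r from the principal point sees the ray r / f radians off the axis. A picture is of the moment at which its call begins: read the wrist's pose just before it. get_calibration takes no time and is no camera call; for the wrist camera it gives the pose at the moment of the call.
- env.close_job(): hands the job in, once; it reports no verdict.
The state is a dict: "time_s": time; "q": joint angles; "qvel": joint speeds; "joint_efforts": joint torques, N m; "position": TCP position; "tool_rot": TCP orientation; "ft_force": force on the tool from outside, world axes, zero at the start; "wrist_torque": the same for the moment, N m; "grip_width": finger opening in m.
Only numpy, scipy, OpenCV 4.12 (cv2) and the standard library are available. Lean on these libraries where they do the work, as an engineer would, in place of code of your own. Each camera call takes 0.05 s, during which the arm holds its last target. There are 200 camera calls.

## Task

Weigh the pebbles: with a light fingertip push, swing the folded wire bail of the little steel pail upright while the pail stays standing where it is; do not pinch or force the bail while it is folded. Then lift the pail by its bail, carry it without tipping it or knocking anything to the spring balance and gently press the top bar of the bail down through the brass gate of the hook until the gate snaps shut above it, never pulling the hook's red pointer down to the red mark at the end of the scale. Leave the pail hanging still and free, and the jar, timer and dropper bottle where they stand.

Things in the scene. Friction and masses are not known exactly. Their poses are not given: they have to be found in the camera images.
- pail: Open steel pail with pebbles fixed in it: 72 mm wide at the rim, 62 at the foot, 70 high, about 0.39 kg (varies by 15 %). Origin: centre of its underside, z up. The bail pivots about the pail's y axis on two ears at (x, y, z) = (0, +-41, 58) mm; folded, it lies towards the pail's own -x.
- bail_bar (a point): Middle of the bail's top bar, 85 mm from the pivots. Bail: 5 mm wire; the bar runs along y; two parallel sides, 61 mm apart over their outsides, run 37 mm down from it, then spread to the ears (88 mm outside). Axes: y along the bar, z from pivots to bar. Lift it by gripping across the two parallel sides.
- bail (a joint): Bail angle, rad: 0 = folded on the rim (25 degrees above horizontal, bar 94 mm above the pail's underside), 1.134 = upright (bar 143 mm up), 2.269 = folded on the far side. Slightly stiff ears: it stays where left. About 1 N on the bar towards the pail swings it; 3 N may slide or tip the pail.
- balance: Spring balance fixed to the worktop: base plate 150 x 130 x 12 mm, white column 60 mm wide, 245 mm high, its front face at x = +62 mm, black ticks 5 mm apart, red end mark. Origin on the worktop under the hook's seat. The hook sticks out of the column towards the balance's own -x.
- hook_seat (a point): Point of the moving hook where the bar's centre lies when seated; 235 mm above the worktop unloaded. x towards the column, y across the hook (the bar must lie along y), z up. Hook of 6 mm rod, a U seen from the side: inside faces of its uprights at x = -10 (front) and +7.5 mm (back). It is 14 mm wide at most, so it fits between the bail's sides.
- hook_tip (a point): Centre of the rounded upper end (radius 3 mm) of the hook's front upright: 19 mm in front of the seat (-x) and 34 mm above it. Bring the pail in from the hook's front (-x side) so that the hook enters the bail between bar and rim (the rim is 73 mm below the bar), with the bar 40 to 62 mm above the seat; then lower the bar behind this tip.
- gate_end (a point): Free end of the brass gate, on its mid-thickness. Shut, it is at x = -8, z = +18 mm from the seat (gate 3 mm thick, 9 mm wide), hinged at x = +10.5, z = +18. A bar pressed on it close behind the front upright (centre at x about -5 mm) swings it down, slips past its end when some 7 mm above the seat, and drops into the seat.
- hook (a joint): How far the hook is pulled down, m: 0 = unloaded; spring 300 N/m plus about 0.6 N. The pail's weight pulls it some 11 mm and does NOT open the gate: the bar must be pressed on, sinking with the hook some 25 to 40 mm (8 to 12 N), before the gate lets it through. Red mark at 0.050 (16 N), stop at 0.056.
- gate (a joint): Gate angle, rad: 0 = shut, about 0.7 when the bar slips past its end; it springs shut by itself.
- jar: Specimen jar with white screw lid, 56 mm wide, 72 high; origin: centre of its underside. Must stay.
- timer: Small white timer with three keys, 55 x 66 x 34 mm; origin: centre of its underside. Must stay.
- dropper: Amber dropper bottle, red collar, black rubber bulb, 33 mm wide, 100 high; origin: centre of its underside. Must stay.

How it is judged (in metres and radians):
On the way, in this order (a step that is already met when the one before it is completed fails the run):
1. the bail stands upright (within 0.25 rad) while the pail stands on the worktop within 50 mm of its starting place (value of joint bail between 0.884 and 1.384 rad and height (world z) of pail below 0.004 m and angle between pail's own z axis and vertical below 0.08 rad and distance of pail from where it was at the start of the episode below 0.05 m), for 0.2 s.
2. the bail bar lies in the hook below the shut gate, the pail clear of the worktop (z of bail_bar in the frame of hook_seat between -0.006 and 0.01 m and x of bail_bar in the frame of hook_seat between -0.012 and 0.012 m and y of bail_bar in the frame of hook_seat between -0.02 and 0.02 m and value of joint gate below 0.12 rad and height (world z) of pail above 0.03 m), for 0.2 s.
At the end, for the whole second after the job is handed in: The bail bar lies in the hook's seat (within 12 mm along and 20 mm across the hook, not more than 10 mm above or 6 mm below the seat point) under the shut gate (gate below 0.12 rad); the pail hangs at rest (under 0.05 m/s), released, more than 30 mm above the worktop and within 0.3 rad of upright (all of step 2 and angle between pail's own z axis and vertical below 0.3 rad and linear speed of pail below 0.05 m/s and contact force between the fingers and pail below 0.1 N); the robot touches nothing.
It fails at once if the fingers press the pail or its bail with more than 12 N while the bail is still folded (bail below 0.7 rad) (value of joint bail below 0.7 rad and height (world z) of pail below 0.02 m and contact force between the fingers and pail above 12 N).
It fails at once if the hook is pulled down to the red mark (0.050 m) (value of joint hook above 0.05 m).
It fails at once if the robot pushes the hook or balance itself with more than 15 N (contact force between any of the fingers, the arm and balance above 15 N).
It fails at once if the pail is tipped by more than 0.5 rad (angle between pail's own z axis and vertical above 0.5 rad).
It fails at once if the jar, timer or dropper bottle is moved by more than 20 mm or knocked over (distance of any of jar, timer, dropper from where it was at the start of the episode above 0.02 m or angle between any of jar, timer, dropper's own z axis and vertical above 0.4 rad).
It also fails if it takes over 67 s, if anything falls off the work surface, if the arm or the gripper's body presses on something with over 40 N, if the wrist force passes 120 N, or if a joint passes its speed limit or range.

## Working session

There is one attempt and no reset: what is moved stays moved. The work goes in short steps, Python scripts to look and compute and a tool call to move; the robot and the scene stay as the last step left them, time stands still between calls to the robot, and variables do not carry over. Pictures are saved under pics/ and viewed, about 8 in all and at most 12, crops included, and the job is handed in when it is done.

Besides the shell and the picture viewer there is one more tool, called after "Emit:" as name(argument=value, ...), one argument or row to a line, values as JSON. arm_command: Moves the arm, as the interface text tells. Its arguments: {"type":"object","properties":{"steps":{"type":"array"},"grip":{"type":"number"},"squeeze":{"type":"number"}},"required":["steps"]}

```bash
mkdir -p pics; ls; python3 - <<'E'
from rig import env
import cv2,numpy as np
print(env.observe())
for n in("scene","top","wrist"):
    c=env.get_calibration(n); print(n,c)
    cv2.imwrite(f"pics/{n}0.png",env.get_image(n))
a=cv2.imread("pics/scene0.png");b=cv2.imread("pics/top0.png")
E
```

```text
pics
{'time_s': 0.0, 'q': array([-8.36688155e+01,  2.18428751e+01,  7.43849805e+01,  2.30797579e-04,
        8.38587473e+01, -1.23369842e+01]), 'qvel': array([ 0.0384721 ,  0.02489967,  0.03168286,  0.04057878,  0.02619623,
       -0.00738439]), 'joint_efforts': array([ 1.86781086e-03, -4.48458445e+01, -2.31277746e+01, -9.36979654e-05,
        4.70225335e-03,  7.77956387e-06]), 'position': array([ 0.17600598, -0.52080203,  0.25269276]), 'tool_rot': array([[ 3.20086176e-01, -9.47388417e-01, -1.62700783e-04],
       [-9.47387282e-01, -3.20086051e-01,  1.50272614e-03],
       [-1.47574359e-03, -3.26861211e-04, -9.99998858e-01]]), 'ft_force': array([ 0.1189721 ,  0.50604493, -0.51613879]), 'wrist_torque': array([-0.01789102, -0.03491079,  0.02894646]), 'grip_width': 0.08512322684954343}
scene {'fx': 417.11209400465145, 'fy': 417.11209400465145, 'cx': 259.5018702459152, 'cy': 190.5898936050769, 'view': array([[-0.55402376, -0.83249963, -0.00143285,  0.32935565],
       [ 0.65307316, -0.43568257,  0.61941598, -0.51918545],
       [-0.51628784,  0.34223541,  0.78506165, -0.7984966 ],
      
[... 177 characters left out ...]
ay([[-0.00797946, -0.99990905, -0.01087264, -0.02215963],
       [ 0.99210632, -0.00927701,  0.12505591, -0.65897671],
       [-0.1251454 , -0.00978893,  0.99209012, -1.2312629 ],
       [ 0.        ,  0.        ,  0.        ,  1.        ]])}
wrist {'fx': 297.3186396354542, 'fy': 297.3186396354542, 'cx': 256.2981218376495, 'cy': 190.04836746561003, 'view': array([[ 3.19579565e-01, -9.47559442e-01, -7.58045870e-05,
        -5.50115824e-01],
       [ 9.12861642e-01,  3.07898626e-01, -2.68108296e-01,
         3.38536267e-02],
       [ 2.54071887e-01,  8.56127333e-02,  9.63388777e-01,
        -3.78986884e-01],
       [ 0.00000000e+00,  0.00000000e+00,  0.00000000e+00,
         1.00000000e+00]])}
```

View pics/scene0.png

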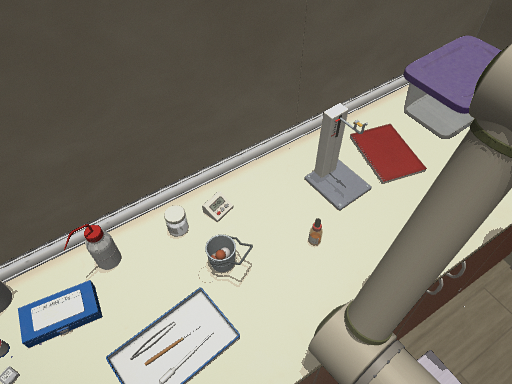

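View pics/top0.png

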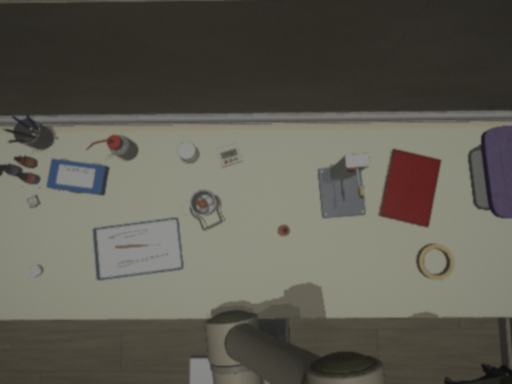

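```bash
cat > h.py <<'E'
from rig import env
import cv2,numpy as np
def ray(n,u,v):
    c=env.get_calibration(n);V=c["view"];R=V[:3,:3];o=-R.T@V[:3,3]
    x=(u-c["cx"])/c["fx"];y=(v-c["cy"])/c["fy"]
    d=np.array([x,-y,-1.])
    if n=="wrist":
        r=np.hypot(x,y);d=np.array([np.sin(r)*x/r,-np.sin(r)*y/r,-np.cos(r)]) if r>0 else np.array([0,0,-1.])
    d=R.T@d;return o,d/np.linalg.norm(d)
def onz(n,u,v,z):
    o,d=ray(n,u,v);return o+d*(z-o[2])/d[2]
def proj(n,p):
    c=env.get_calibration(n);q=c["view"]@np.r_[p,1];x,y,z=q[0],-q[1],-q[2]
    if n=="wrist":
        t=np.arctan2(np.hypot(x,y),z);s=t/np.hypot(x,y);return np.array([c["cx"]+c["fx"]*x*s,c["cy"]+c["fy"]*y*s])
    return np.array([c["cx"]+c["fx"]*x/z,c["cy"]+c["fy"]*y/z])
def tri(l):
    A=np.zeros((3,3));b=np.zeros(3);rs=[ray(*e) for e in l]
    for o,d in rs:
        P=np.eye(3)-np.outer(d,d);A+=P;b+=P@o
    p=np.linalg.solve(A,b);return p,[np.linalg.norm((np.eye(3)-np.outer(d,d))@(p-o)) for o,d in rs]
def crop(img,u,v,w,h,k):
    u,v=int(u),int(v);return cv2.resize(img[v:v+h,u:u+w],None,fx=k,fy=k,interpolation=cv2.INTER_CUBIC)
E
python3 - <<'E'
from h import *
s=cv2.imread("pics/scene0.png");t=cv2.imread("pics/top0.png")
A=np.hstack([crop(t,175,180,65,50,6),crop(s,190,225,65,50,6)])
B=np.hstack([crop(t,315,145,65,50,6),crop(s,315,100,65,50,6)])
cv2.imwrite("pics/c1.png",np.vstack([A,B]))
E
```

```text
(no output)
```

View pics/c1.png

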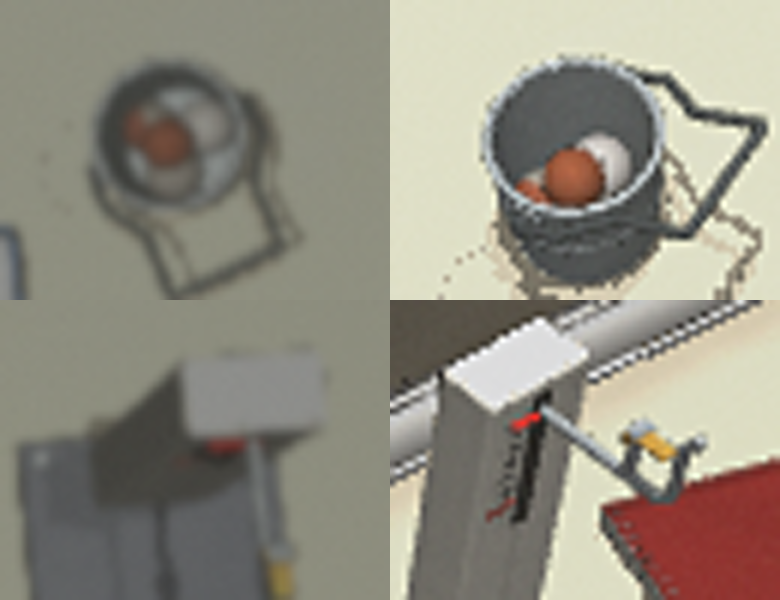

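```bash
python3 - <<'E'
from h import *
T=lambda x,y:("top",175+x/6-.4,180+y/6-.4)
S=lambda x,y:("scene",190+(x-390)/6-.4,225+y/6-.4)
T2=lambda x,y:("top",315+x/6-.4,145+(y-300)/6-.4)
S2=lambda x,y:("scene",315+(x-390)/6-.4,100+(y-300)/6-.4)
np.set_printoptions(precision=4,suppress=True)
print("rim",onz(*T(173.5,135),.07),onz(*S(575,136),.07))
a=tri([T(177,293),S(688,235)]);b=tri([T(297,238),S(765,125)]);print("bar",a,b)
print("barz",onz(*T(177,293),.094),onz(*T(297,238),.094),onz(*S(688,235),.094),onz(*S(765,125),.094))
# balance column top corners, z .245
for q in [(185,362),(325,355),(190,437),(328,428)]: print("colT",onz(*T2(*q),.245))
for q in [(445,375),(540,318),(590,352),(497,410)]: print("colS",onz(*S2(*q),.245))
s=cv2.imread("pics/scene0.png");t=cv2.imread("pics/top0.png")
# base plate corners from top
for n,im,(u,v,w,h) in (("top",t,(345,175,35,30)),("scene",s,(350,110,25,25))):
    hsv=cv2.cvtColor(im,cv2.COLOR_BGR2HSV);m=cv2.inRange(hsv,(15,110,90),(28,255,255))[v:v+h,u:u+w]
    y,x=np.nonzero(m);print(n,"brass",x.mean()+u,y.mean()+v,len(x))
c=np.hstack([crop(t,335,165,50,50,7),crop(s,340,95,50,50,7)]);cv2.imwrite("pics/c2.png",c)
print("jar",onz("top",187.5,151,.072),"timer",onz("top",230,156,.034),"dropper",onz("top",284,230,.1))
E
```

```text
rim [0.5955 0.1148 0.07  ] [0.5942 0.1139 0.07  ]
bar (array([0.519 , 0.1078, 0.0974]), [np.float64(0.0018559406807285685), np.float64(0.0018559406807285555)]) (array([0.5451, 0.054 , 0.0914]), [np.float64(0.00020312438521827438), np.float64(0.0002031243852182227)])
barz [0.5202 0.1097 0.094 ] [0.5452 0.054  0.094 ] [0.5193 0.1056 0.094 ] [0.5437 0.0547 0.094 ]
colT [ 0.6961 -0.2591  0.245 ]
colT [ 0.6984 -0.3169  0.245 ]
colT [ 0.6647 -0.26    0.245 ]
colT [ 0.6679 -0.3169  0.245 ]
colS [ 0.6923 -0.2603  0.245 ]
colS [ 0.6982 -0.3174  0.245 ]
colS [ 0.6695 -0.3207  0.245 ]
colS [ 0.6633 -0.2645  0.245 ]
top brass 361.2 191.3 10
scene brass 358.72222222222223 123.88888888888889 18
jar [0.7444 0.1621 0.072 ] timer [0.7355 0.0411 0.034 ] dropper [ 0.514  -0.1123  0.1   ]
```

View pics/c2.png

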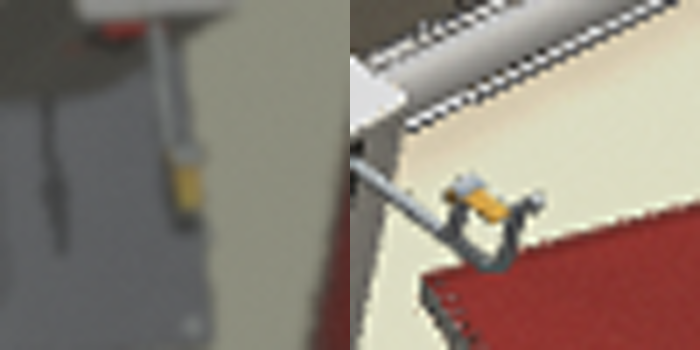

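```bash
python3 - <<'E'
from h import *
np.set_printoptions(precision=4,suppress=True)
T=lambda x,y:("top",335+x/7-.43,165+y/7-.43)
S=lambda x,y:("scene",340+(x-350)/7-.43,95+y/7-.43)
print("tip",tri([T(187,222),S(537,199)]),onz(*S(537,199),.269),onz(*T(187,222),.269))
print("brass",tri([("top",361.2,191.3),("scene",358.7,123.9)]),onz("top",361.2,191.3,.2545),onz("scene",358.7,123.9,.2545))
print("back",tri([T(182,156),S(464,185)]))
print("rod start",tri([T(155,30),S(352,165)]), onz(*T(155,30),.235))
for z in(.228,.232,.235):print("rod in top",onz(*T(155,30),z),onz(*T(178,135),z))
s=cv2.imread("pics/scene0.png");t=cv2.imread("pics/top0.png")
for q in [(318,194-1),(358,190),(322,217),(364.5,214)]:print("base",onz("top",*q,.012))
E
```

```text
tip (array([ 0.5862, -0.2912,  0.2741]), [np.float64(0.005590527370556015), np.float64(0.005590527370556058)]) [ 0.586 -0.3    0.269] [ 0.5907 -0.2885  0.269 ]
brass (array([ 0.603 , -0.2925,  0.2571]), [np.float64(0.0012635545951839304), np.float64(0.0012635545951839339)]) [ 0.6041 -0.2922  0.2545] [ 0.604  -0.2958  0.2545]
back (array([ 0.6132, -0.2912,  0.2594]), [np.float64(0.0018049521437297988), np.float64(0.0018049521437297296)])
rod start (array([ 0.6622, -0.2889,  0.2331]), [np.float64(0.0007556519544566191), np.float64(0.000755651954456688)]) [ 0.6624 -0.288   0.235 ]
rod in top [ 0.6635 -0.2896  0.228 ] [ 0.6255 -0.2963  0.228 ]
rod in top [ 0.6629 -0.2887  0.232 ] [ 0.625  -0.2954  0.232 ]
rod in top [ 0.6624 -0.288   0.235 ] [ 0.6247 -0.2947  0.235 ]
base [ 0.6244 -0.2212  0.012 ]
base [ 0.6323 -0.3411  0.012 ]
base [ 0.5525 -0.2311  0.012 ]
base [ 0.5604 -0.3576  0.012 ]
```

Emit:
arm_command(
  steps=[
    {"delta_pos": [9,18,0],"dr": [0,0,0.5]},
    {"delta_pos": [18,36,0],"dr": [0,0,0.5]},
    {"delta_pos": [18,36,0],"dr": [0,0,0.5]},
    {"delta_pos": [18,36,0],"dr": [0,0,0.5]},
    {"delta_pos": [18,36,0],"dr": [0,0,0.5]},
    {"delta_pos": [18,36,0],"dr": [0,0,0.5]},
    {"delta_pos": [18,36,0],"dr": [0,0,0.5]},
    {"delta_pos": [18,36,0],"dr": [0,0,0.5]},
    {"delta_pos": [18,36,0],"dr": [0,0,0.5]},
    {"delta_pos": [18,36,0],"dr": [0,0,0.5]},
    {"delta_pos": [18,36,0],"dr": [0,0,0.5]},
    {"delta_pos": [18,36,0],"dr": [0,0,0.5]},
    {"delta_pos": [18,36,0],"dr": [0,0,0.5]},
    {"delta_pos": [18,36,0],"dr": [0,0,0.5]},
    {"delta_pos": [18,36,0],"dr": [0,0,0.5]},
    {"delta_pos": [18,36,0],"dr": [0,0,0.5]},
    {"delta_pos": [0,0,0],"dr": [0,0,0]},
    {"delta_pos": [0,0,0],"dr": [0,0,0]},
  ],
  grip=0,
  squeeze=20,
)

```text
time_s: 1.95
position: [0.4549, 0.0374, 0.253]
tool_rot: [[0.451, -0.893, -0.001], [-0.893, -0.451, -0.0], [-0.0, 0.001, -1.0]]
ft_force: [-0.7, 0.1, 0.3]
grip_width: -0.0001
```

```bash
python3 - <<'E'
from h import *
print(env.nose_length, env.observe()["position"]);im=env.get_image("wrist");cv2.imwrite("pics/w1.png",im)
for p in [(.595,.1145,.07),(.529,.0805,.094)]:print(proj("wrist",np.array(p)))
cv2.imwrite("pics/w1b.png",cv2.resize(im,(768,576),interpolation=cv2.INTER_CUBIC))
E
```

```text
0.022 [0.45487921 0.03744085 0.25298399]
[249.1448622   22.19219134]
[249.34860131  90.7168882 ]
```

View pics/w1b.png

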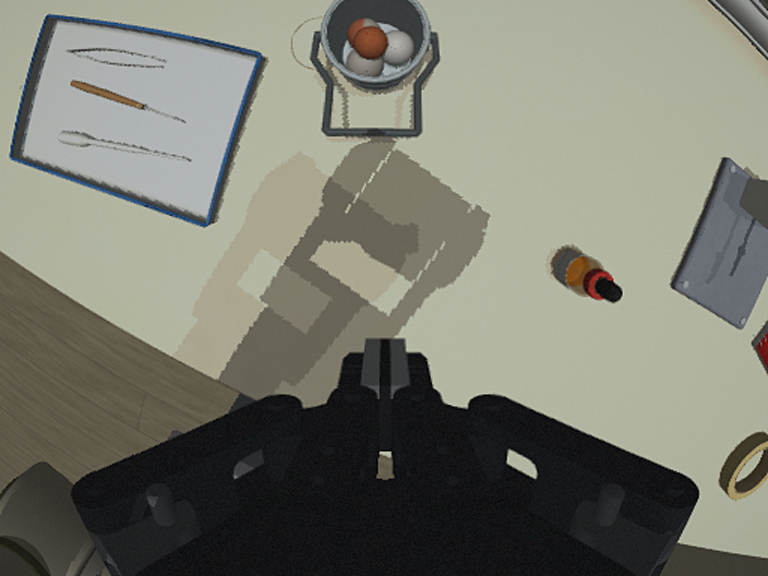

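```bash
python3 - <<'E'
from h import *
np.set_printoptions(precision=4,suppress=True)
# calib at present
a=onz("wrist",325/1.5,132/1.5,.094);b=onz("wrist",421/1.5,131/1.5,.094)
m=(a+b)/2;d=b-a;print(a,b,m,np.linalg.norm(d),np.degrees(np.arctan2(d[1],d[0])))
print("rimL/R",onz("wrist",322/1.5,28/1.5,.07),onz("wrist",432/1.5,28/1.5,.07))
print(m-.077*np.array([d[1],-d[0],0])/np.linalg.norm(d))
p,_=tri([("wrist",373/1.5,131.5/1.5),("top",213.9,224.2)]);print(p,_)
E
```

```text
[0.5181 0.1092 0.094 ] [0.5451 0.056  0.094 ] [0.5316 0.0826 0.094 ] 0.059581569598877844 -63.07176337784516
rimL/R [0.5837 0.1483 0.07  ] [0.6169 0.0812 0.07  ]
[0.6002 0.1175 0.094 ]
[0.5316 0.0826 0.0916] [np.float64(0.00018500038255073753), np.float64(0.00018500038255070262)]
```

Emit:
arm_command(
  steps=[
    {"delta_pos": [10,7,-28],"dr": [0,0,0]},
    {"delta_pos": [10,6,-30],"dr": [0,0,0]},
    {"delta_pos": [10,6,-30],"dr": [0,0,0]},
    {"delta_pos": [10,6,-30],"dr": [0,0,0]},
    {"delta_pos": [10,7,-28],"dr": [0,0,0]},
    {"delta_pos": [0,0,0],"dr": [0,0,0]},
    {"delta_pos": [0,0,0],"dr": [0,0,0]},
  ],
)

```text
time_s: 2.7
position: [0.5049, 0.0679, 0.1079]
tool_rot: [[0.448, -0.894, -0.0], [-0.894, -0.448, -0.0], [-0.0, 0.0, -1.0]]
ft_force: [-0.8, 0.8, 0.1]
grip_width: -0.0
```

```bash
python3 - <<'E'
from h import *
im=env.get_image("wrist");cv2.imwrite("pics/w2.png",crop(im,130,0,256,250,3)[:600])
# arc plan
th=np.radians(np.linspace(25,88,22));s=-85*np.cos(th)-13.5;z=58+85*np.sin(th)-12+22
print(np.round(np.c_[np.diff(s)*.892,np.diff(s)*.452,np.diff(z)],1).tolist(),s[0],z[0])
E
```

```text
[[1.8, 0.9, 4.0], [2.0, 1.0, 3.9], [2.1, 1.1, 3.8], [2.3, 1.2, 3.6], [2.5, 1.3, 3.5], [2.6, 1.3, 3.3], [2.8, 1.4, 3.2], [2.9, 1.5, 3.0], [3.1, 1.6, 2.8], [3.2, 1.6, 2.6], [3.3, 1.7, 2.5], [3.4, 1.7, 2.3], [3.5, 1.8, 2.1], [3.6, 1.8, 1.8], [3.7, 1.9, 1.6], [3.8, 1.9, 1.4], [3.8, 1.9, 1.2], [3.9, 2.0, 1.0], [3.9, 2.0, 0.7], [3.9, 2.0, 0.5], [4.0, 2.0, 0.3]] -90.53616189811524 103.92255224795946
```

View pics/w2.png

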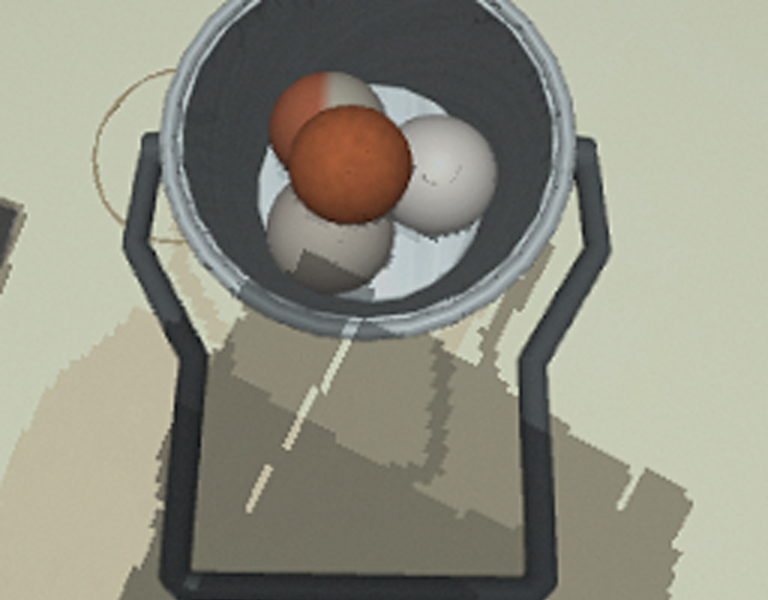

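Emit:
arm_command(
  steps=[
    {"delta_pos": [4,2,-2],"dr": [0,0,0]},
    {"delta_pos": [4,2,-1],"dr": [0,0,0]},
    {"delta_pos": [3,1.5,0],"dr": [0,0,0]},
    {"delta_pos": [2,1,0],"dr": [0,0,0]},
    {"delta_pos": [1.7,1,0],"dr": [0,0,0]},
    {"delta_pos": [1.8,0.9,2],"dr": [0,0,0]},
    {"delta_pos": [2,1,3],"dr": [0,0,0]},
    {"delta_pos": [2.1,1.1,3.8],"dr": [0,0,0]},
    {"delta_pos": [2.3,1.2,3.6],"dr": [0,0,0]},
    {"delta_pos": [2.5,1.3,3.5],"dr": [0,0,0]},
    {"delta_pos": [2.6,1.3,3.3],"dr": [0,0,0]},
    {"delta_pos": [2.8,1.4,3.2],"dr": [0,0,0]},
  ],
)

```text
time_s: 3.95
position: [0.5362, 0.0848, 0.1271]
tool_rot: [[0.449, -0.894, 0.001], [-0.894, -0.449, 0.0], [0.0, -0.001, -1.0]]
ft_force: [-0.2, 0.3, 0.2]
grip_width: -0.0001
```

```bash
python3 - <<'E'
from h import *
print(env.observe()["ft_force"])
im=env.get_image("wrist");cv2.imwrite("pics/w3.png",np.hstack([crop(im,130,0,256,250,1.5)]))
E
```

```text
[-0.19426899  0.27003094  0.20966216]
```

View pics/w3.png

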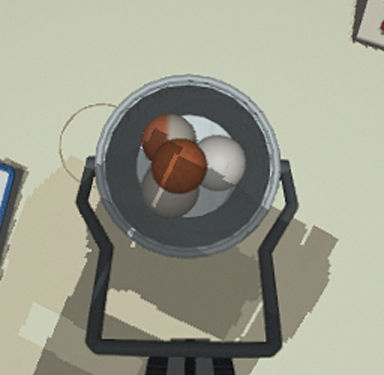

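```bash
python3 - <<'E'
from h import *
im=cv2.imread("pics/w3.png")
for x0 in (92,):
    pass
def bar(uL,uR,v):
    for z in np.arange(.09,.15,.01):
        a=onz("wrist",130+uL/1.5,v/1.5,z);b=onz("wrist",130+uR/1.5,v/1.5,z);print(round(z,3),np.linalg.norm(a-b),(a+b)/2, ((a+b)/2-[.6,.1165,0])[:2]@[.892,.452])
bar(91,282,349)
print("pailrim",onz("wrist",130+97/1.5,110,.07),onz("wrist",130+281/1.5,110,.07))
for z in(.105,.115):print(proj("wrist",np.array([.5362+.0098,.0848+.005,z])))
E
```

```text
0.09 0.07531877290328197 [0.53501649 0.08476552 0.09      ] -0.07230927074722154
0.1 0.07058155869250805 [0.53898692 0.08669361 0.1       ] -0.06789615415381524
0.11 0.0658443444817342 [0.54295735 0.08862169 0.11      ] -0.06348303756040884
0.12 0.06110713027096023 [0.54692778 0.09054978 0.12      ] -0.059069920967002525
0.13 0.05636991606018631 [0.55089821 0.09247786 0.13      ] -0.054656804373596206
0.14 0.05163270184941242 [0.55486864 0.09440594 0.14      ] -0.0502436877801899
pailrim [0.58210971 0.14859373 0.07      ] [0.615265   0.08246879 0.07      ]
[254.89075282 223.7701468 ]
[254.83632349 231.38803925]
```

Emit:
arm_command(
  steps=[
    {"delta_pos": [2.9,1.5,3],"dr": [0,0,0]},
    {"delta_pos": [3.1,1.6,2.8],"dr": [0,0,0]},
    {"delta_pos": [3.2,1.6,2.6],"dr": [0,0,0]},
    {"delta_pos": [3.3,1.7,2.5],"dr": [0,0,0]},
    {"delta_pos": [3.4,1.7,2.3],"dr": [0,0,0]},
    {"delta_pos": [3.5,1.8,2.1],"dr": [0,0,0]},
    {"delta_pos": [3.6,1.8,1.8],"dr": [0,0,0]},
    {"delta_pos": [3.7,1.9,1.6],"dr": [0,0,0]},
    {"delta_pos": [3.8,1.9,1.4],"dr": [0,0,0]},
    {"delta_pos": [3.8,1.9,1.2],"dr": [0,0,0]},
    {"delta_pos": [3.9,2,1],"dr": [0,0,0]},
    {"delta_pos": [3.9,2,0.7],"dr": [0,0,0]},
    {"delta_pos": [3,1.5,0.5],"dr": [0,0,0]},
    {"delta_pos": [2,1,0.3],"dr": [0,0,0]},
    {"delta_pos": [0,0,0],"dr": [0,0,0]},
    {"delta_pos": [0,0,0],"dr": [0,0,0]},
  ],
)

```text
time_s: 5.6
position: [0.5828, 0.1086, 0.1505]
tool_rot: [[0.449, -0.894, -0.0], [-0.894, -0.449, 0.0], [-0.0, 0.0, -1.0]]
ft_force: [-0.0, 0.6, -0.1]
grip_width: -0.0001
```

```bash
python3 - <<'E'
from h import *
im=env.get_image("wrist");t=env.get_image("scene");cv2.imwrite("pics/w4.png",np.hstack([crop(im,130,0,256,250,1.5),crop(t,170,180,100,100,3.75)]))
E
```

```text
(no output)
```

View pics/w4.png

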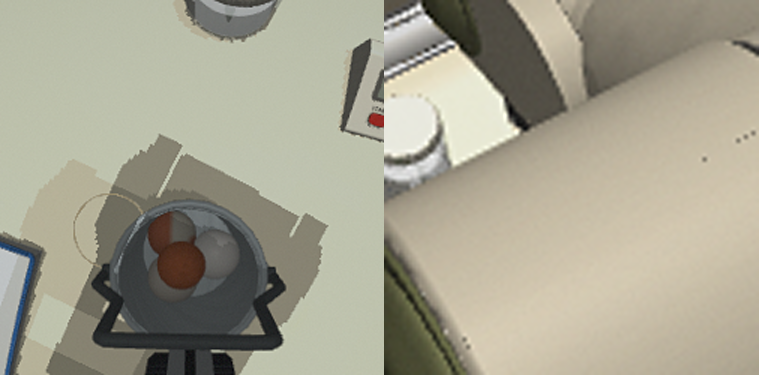

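```bash
python3 - <<'E'
from h import *
L=lambda u,v,z:onz("wrist",130+u/1.5,v/1.5,z)
for z in (.13,.135,.14,.143):
    a=L(94,340,z);b=L(282,340,z);m=(a+b)/2;print(z,np.linalg.norm(a-b),m,(m-[.6,.1165,0])[:2]@[.892,.452])
print((L(110,268,.07)+L(268,268,.07))/2,L(110,268,.07)-L(268,268,.07), L(188,201,.07))
E
```

```text
0.13 0.06564662502097524 [0.59103601 0.11264262 0.13      ] -0.009739411539177662
0.135 0.06333284791817498 [0.59291545 0.11357092 0.135     ] -0.007643366175319447
0.14 0.061019070815374624 [0.59479488 0.11449923 0.14      ] -0.005547320811461232
0.143 0.059630804553694496 [0.59592253 0.11505621 0.143     ] -0.0042896935931463695
[0.60149056 0.11747181 0.07      ] [-0.03327418  0.06639405  0.        ] [0.62907081 0.13180275 0.07      ]
```

Emit:
arm_command(
  steps=[
    {"delta_pos": [-5,-2.5,0],"dr": [0,0,0]},
    {"delta_pos": [-8,-4,0],"dr": [0,0,0]},
    {"delta_pos": [-9,-4.5,0],"dr": [0,0,0]},
    {"delta_pos": [0,0,20],"dr": [0,0,0]},
    {"delta_pos": [0,0,25],"dr": [0,0,0]},
    {"delta_pos": [0,0,15],"dr": [0,0,0]},
    {"delta_pos": [0,0,0],"dr": [0,0,0]},
  ],
)

```text
time_s: 6.4
position: [0.561, 0.0972, 0.2126]
tool_rot: [[0.449, -0.894, 0.004], [-0.894, -0.449, -0.0], [0.002, -0.004, -1.0]]
ft_force: [-0.7, -0.3, -0.7]
grip_width: -0.0002
```

Emit:
arm_command(
  steps=[
    {"delta_pos": [0,0,0],"dr": [0,0,0]},
    {"delta_pos": [0,0,0],"dr": [0,0,0]},
    {"delta_pos": [0,0,0],"dr": [0,0,0]},
    {"delta_pos": [0,0,0],"dr": [0,0,0]},
    {"delta_pos": [8,4,0],"dr": [0,0,0]},
    {"delta_pos": [14,7,0],"dr": [0,0,0]},
    {"delta_pos": [12.5,6.3,0],"dr": [0,0,0]},
    {"delta_pos": [0,0,0],"dr": [0,0,0]},
    {"delta_pos": [0,0,0],"dr": [0,0,0]},
    {"delta_pos": [0,0,0],"dr": [0,0,0]},
  ],
  grip=1,
)

```text
time_s: 7.4
position: [0.5951, 0.1148, 0.2104]
tool_rot: [[0.449, -0.894, -0.0], [-0.894, -0.449, -0.0], [-0.0, 0.0, -1.0]]
ft_force: [-0.4, 0.0, -0.5]
grip_width: 0.0856
```

```bash
python3 - <<'E'
from h import *
im=env.get_image("wrist");cv2.imwrite("pics/w5.png",crop(im,100,130,312,254,2))
print(proj("wrist",np.array([.5953,.1149,.142])))
E
```

```text
[255.36981788 211.96114685]
```

View pics/w5.png

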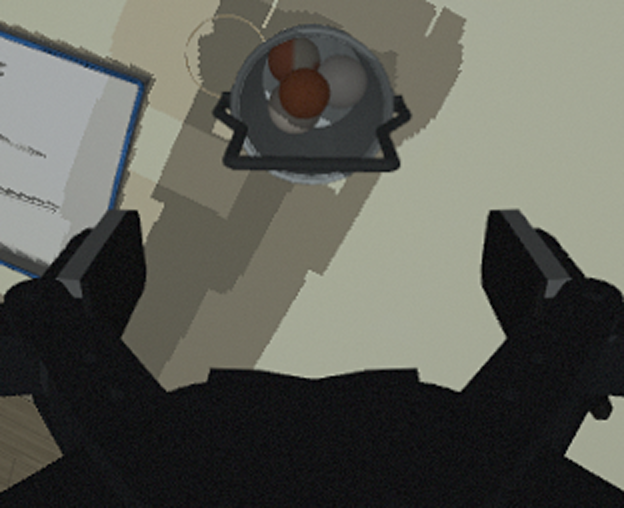

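Emit:
arm_command(
  steps=[
    {"delta_pos": [0,0,-15],"dr": [0,0,0]},
    {"delta_pos": [0,0,-20],"dr": [0,0,0]},
    {"delta_pos": [0,0,-20],"dr": [0,0,0]},
    {"delta_pos": [0,0,-12],"dr": [0,0,0]},
    {"delta_pos": [0,0,-7.5],"dr": [0,0,0]},
    {"delta_pos": [0,0,0],"dr": [0,0,0]},
    {"delta_pos": [0,0,0],"dr": [0,0,0]},
  ],
)

```text
time_s: 8.15
position: [0.5958, 0.1148, 0.1368]
tool_rot: [[0.449, -0.894, 0.001], [-0.894, -0.449, -0.0], [0.001, -0.001, -1.0]]
ft_force: [-0.0, -0.4, -0.2]
grip_width: 0.0856
```

Emit:
arm_command(
  steps=[
    {"delta_pos": [0,0,0],"dr": [0,0,0]},
    {"delta_pos": [0,0,0],"dr": [0,0,0]},
    {"delta_pos": [0,0,0],"dr": [0,0,0]},
    {"delta_pos": [0,0,0],"dr": [0,0,0]},
    {"delta_pos": [0,0,0],"dr": [0,0,0]},
    {"delta_pos": [0,0,0],"dr": [0,0,0]},
    {"delta_pos": [0,0,0],"dr": [0,0,0]},
    {"delta_pos": [0,0,0],"dr": [0,0,0]},
  ],
  grip=0,
  squeeze=60,
)

```text
time_s: 8.95
position: [0.5959, 0.1151, 0.1374]
tool_rot: [[0.449, -0.894, 0.002], [-0.894, -0.449, 0.0], [0.001, -0.002, -1.0]]
ft_force: [-0.7, 1.3, 5.9]
grip_width: 0.0586
```

```bash
python3 - <<'E'
from h import *
im=env.get_image("wrist");cv2.imwrite("pics/w6.png",crop(im,100,130,312,254,2))
print(env.observe()["ft_force"])
E
```

```text
[-1.77311045  1.17569246  5.64419337]
```

View pics/w6.png

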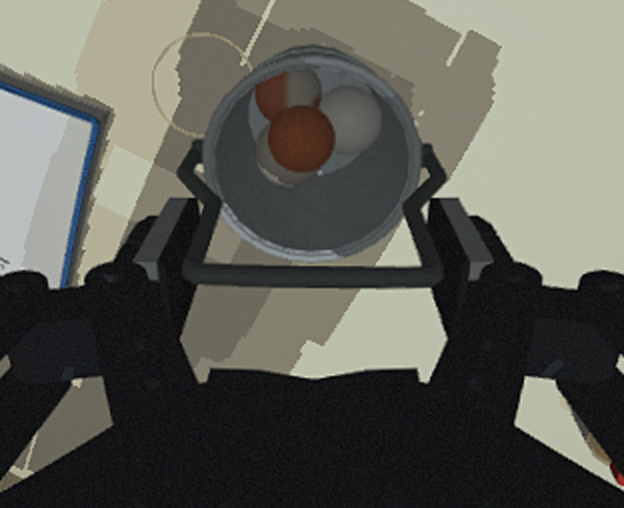

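Emit:
arm_command(
  steps=[
    {"delta_pos": [0,0,2],"dr": [0,0,0]},
    {"delta_pos": [0,0,4],"dr": [0,0,0]},
    {"delta_pos": [0,0,8],"dr": [0,0,0]},
    {"delta_pos": [0,0,13],"dr": [0,0,0]},
    {"delta_pos": [0,0,16],"dr": [0,0,0]},
    {"delta_pos": [0,0,16],"dr": [0,0,0]},
    {"delta_pos": [0,0,16],"dr": [0,0,0]},
    {"delta_pos": [0,0,16],"dr": [0,0,0]},
    {"delta_pos": [0,0,16],"dr": [0,0,0]},
    {"delta_pos": [0,0,14],"dr": [0,0,0]},
    {"delta_pos": [0,0,11],"dr": [0,0,0]},
    {"delta_pos": [0,0,7],"dr": [0,0,0]},
    {"delta_pos": [0,0,4],"dr": [0,0,0]},
    {"delta_pos": [0,0,2],"dr": [0,0,0]},
    {"delta_pos": [0,0,0],"dr": [0,0,0]},
    {"delta_pos": [0,0,0],"dr": [0,0,0]},
  ],
)

```text
time_s: 10.6
position: [0.5953, 0.1148, 0.2805]
tool_rot: [[0.449, -0.894, -0.001], [-0.894, -0.449, 0.0], [-0.0, 0.001, -1.0]]
ft_force: [-0.4, 0.0, -3.3]
grip_width: 0.059
```

Emit:
arm_command(
  steps=[
    {"delta_pos": [-1.1,-4.9,0],"dr": [0,0,-0.25]},
    {"delta_pos": [-2.2,-9.7,0],"dr": [0,0,-0.5]},
    {"delta_pos": [-3.4,-14.6,0],"dr": [0,0,-0.8]},
    {"delta_pos": [-4.5,-19.5,0],"dr": [0,0,-1]},
    {"delta_pos": [-4.5,-19.5,0],"dr": [0,0,-1]},
    {"delta_pos": [-4.5,-19.5,0],"dr": [0,0,-1]},
    {"delta_pos": [-4.5,-19.5,0],"dr": [0,0,-1]},
    {"delta_pos": [-4.5,-19.5,0],"dr": [0,0,-1]},
    {"delta_pos": [-4.5,-19.5,0],"dr": [0,0,-1]},
    {"delta_pos": [-4.5,-19.5,0],"dr": [0,0,-1]},
    {"delta_pos": [-4.5,-19.5,0],"dr": [0,0,-1]},
    {"delta_pos": [-4.5,-19.5,0],"dr": [0,0,-1]},
    {"delta_pos": [-4.5,-19.5,0],"dr": [0,0,-1]},
    {"delta_pos": [-4.5,-19.5,0],"dr": [0,0,-1]},
    {"delta_pos": [-4.5,-19.5,0],"dr": [0,0,-1]},
    {"delta_pos": [-4.5,-19.5,0],"dr": [0,0,-1]},
    {"delta_pos": [-4.5,-19.5,0],"dr": [0,0,-1]},
    {"delta_pos": [-4.5,-19.5,0],"dr": [0,0,-1]},
    {"delta_pos": [-4.5,-19.5,0],"dr": [0,0,-1]},
    {"delta_pos": [-4.5,-19.5,0],"dr": [0,0,-1]},
  ],
)

```text
time_s: 12.6
position: [0.5111, -0.2475, 0.2811]
tool_rot: [[0.139, -0.99, -0.0], [-0.99, -0.139, -0.0], [0.0, 0.0, -1.0]]
ft_force: [1.0, 0.8, -4.1]
grip_width: 0.0584
```

Emit:
arm_command(
  steps=[
    {"delta_pos": [-4.5,-19.5,0],"dr": [0,0,-1]},
    {"delta_pos": [-3.4,-14.6,0],"dr": [0,0,-1]},
    {"delta_pos": [-2.2,-9.7,0],"dr": [0,0,-0.7]},
    {"delta_pos": [-1.1,-4.9,0],"dr": [0,0,-0.4]},
    {"delta_pos": [0,0,0],"dr": [0,0,0]},
    {"delta_pos": [0,0,0],"dr": [0,0,0]},
    {"delta_pos": [0,0,0],"dr": [0,0,0]},
    {"delta_pos": [0,0,0],"dr": [0,0,0]},
  ],
)

```text
time_s: 13.4
position: [0.5012, -0.294, 0.2811]
tool_rot: [[0.088, -0.996, 0.0], [-0.996, -0.088, -0.0], [0.0, -0.0, -1.0]]
ft_force: [-0.6, 0.1, -3.3]
grip_width: 0.0587
```

```bash
python3 - <<'E'
from h import *
im=env.get_image("wrist");cv2.imwrite("pics/w7.png",crop(im,130,0,256,192,3))
print(env.get_calibration("wrist")["view"])
c=env.get_image("scene");cv2.imwrite("pics/s7.png",c)
for p in [(.585,-.296,.269),(.604,-.294,.235)]:print(proj("wrist",np.array(p)))
E
```

```text
[[ 0.08765842 -0.99614979  0.00126465 -0.33743023]
 [ 0.95973299  0.08411358 -0.26802519 -0.41461457]
 [ 0.26688686  0.02470839  0.96341108 -0.53263351]
 [ 0.          0.          0.          1.        ]]
[276.57629291  77.06480624]
[271.77924783  50.37812464]
```

View pics/w7.png

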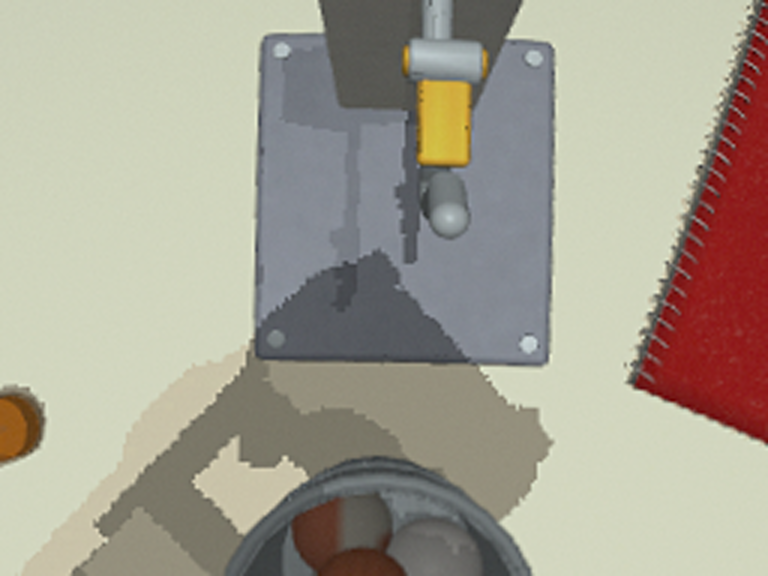

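```bash
python3 - <<'E'
from h import *
np.set_printoptions(precision=4,suppress=True)
P=lambda x,y,z:onz("wrist",130+x/3-.33,y/3-.33,z)
tip=P(449,219,.269);g=P(444,162,.254);h=P(446,62,.2535)
print("tip",tip,"gate",g,"hinge",h,"g-h",np.linalg.norm(g-h))
print("tip-g",np.hypot(*(tip-g)[:2]),np.degrees(np.arctan2(*(h-tip)[[1,0]])),np.degrees(np.arctan2(*(h-g)[[1,0]])))
c=[P(261,38,.012),P(257,355,.012),P(553,44,.012),P(548,361,.012)];print(c)
e=lambda a,b:np.degrees(np.arctan2(*(a-b)[[1,0]]))
print(e(c[0],c[1]),e(c[2],c[3]),e(c[0],c[2])-90,e(c[1],c[3])-90)
o,d=ray("wrist",130+449/3-.33,73-.33)
s=cv2.imread("pics/s7.png");cv2.imwrite("pics/s7c.png",crop(s,290,90,110,90,6))
print("proj tip scene",proj("scene",tip)-[290,90])
E
```

```text
tip [ 0.5871 -0.297   0.269 ] gate [ 0.5987 -0.2964  0.254 ] hinge [ 0.6166 -0.2953  0.2535] g-h 0.01790130663516823
tip-g 0.011601445265649431 3.4541020713432906 3.558265045967069
[array([ 0.6982, -0.2252,  0.012 ]), array([ 0.5543, -0.2362,  0.012 ]), array([ 0.7081, -0.3531,  0.012 ]), array([ 0.5633, -0.3634,  0.012 ])]
4.394335727587436 4.0662578730447505 4.455487596574898 4.0599929586782935
proj tip scene [75.0198 33.1994]
```

View pics/s7c.png

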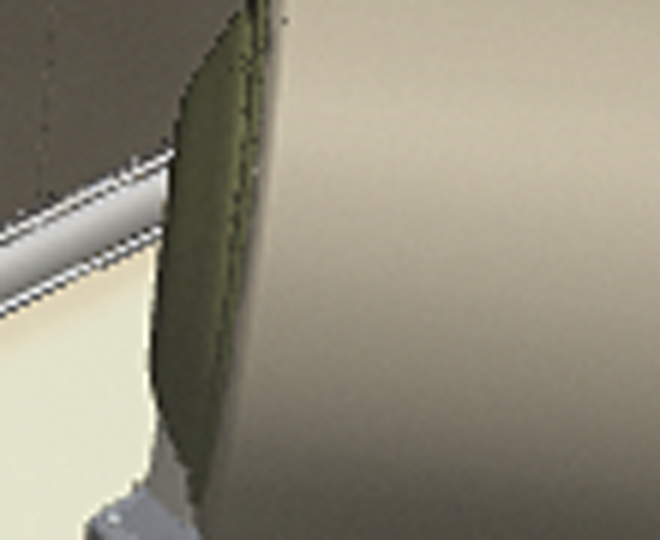

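```bash
python3 - <<'E'
from h import *
im=env.get_image("wrist");g=cv2.cvtColor(im,cv2.COLOR_BGR2GRAY)
print(g[250:285,[235,250,257,270,280]].T.tolist())
cv2.imwrite("pics/w8.png",im)
for z in(.283,.285,.287,.289):
    a=onz("wrist",100+187/2,130+274/2,z);b=onz("wrist",100+443/2,130+274/2,z);print(z,np.linalg.norm(a-b),(a+b)/2-env.observe()["position"])
E
```

```text
[[77, 148, 161, 123, 150, 159, 147, 200, 212, 211, 212, 220, 119, 29, 39, 45, 49, 49, 52, 55, 51, 50, 40, 117, 212, 212, 209, 209, 210, 209, 210, 211, 209, 210, 209], [72, 73, 72, 71, 72, 85, 88, 88, 96, 87, 165, 217, 179, 43, 38, 42, 48, 48, 53, 55, 54, 48, 44, 66, 201, 214, 210, 210, 210, 210, 211, 210, 209, 209, 210], [73, 73, 72, 70, 68, 83, 90, 88, 100, 93, 106, 213, 183, 46, 36, 42, 48, 50, 52, 55, 53, 49, 44, 68, 199, 213, 211, 210, 209, 209, 209, 210, 209, 210, 209], [74, 73, 71, 89, 93, 85, 99, 92, 109, 200, 215, 214, 226, 17, 39, 41, 47, 49, 52, 55, 53, 52, 48, 34, 206, 214, 210, 210, 210, 210, 209, 210, 211, 209, 209], [91, 84, 95, 96, 84, 168, 210, 211, 210, 210, 211, 212, 219, 68, 37, 44, 47, 49, 48, 54, 53, 50, 46, 33, 219, 213, 210, 209, 209, 210, 210, 209, 210, 211, 210]]
0.283 0.05996469388127493 [-0.00184299 -0.0009227   0.00195359]
0.285 0.05896037556097103 [-0.00066543 -0.0008069   0.00395359]
0.287 0.05795605724066713 [ 0.00051214 -0.00069109  0.00595359]
0.289 0.05695173892036329 [ 0.00168971 -0.00057529  0.00795359]
```

Emit:
arm_command(
  steps=[
    {"delta_pos": [3,0,0],"dr": [0,0,-0.2]},
    {"delta_pos": [6,0,0],"dr": [0,0,-0.2]},
    {"delta_pos": [10,-0.2,0],"dr": [0,0,-0.2]},
    {"delta_pos": [12,-0.2,0],"dr": [0,0,-0.2]},
    {"delta_pos": [12,-0.2,0],"dr": [0,0,0]},
    {"delta_pos": [12,-0.2,0],"dr": [0,0,0]},
    {"delta_pos": [12,-0.2,0],"dr": [0,0,0]},
    {"delta_pos": [12,-0.2,0],"dr": [0,0,0]},
    {"delta_pos": [10,-0.2,0],"dr": [0,0,0]},
    {"delta_pos": [7,-0.2,0],"dr": [0,0,0]},
    {"delta_pos": [4,0,0],"dr": [0,0,0]},
    {"delta_pos": [1,0,0],"dr": [0,0,0]},
    {"delta_pos": [0,0,0],"dr": [0,0,0]},
    {"delta_pos": [0,0,0],"dr": [0,0,0]},
    {"delta_pos": [0,0,0],"dr": [0,0,0]},
  ],
)

```text
time_s: 15.05
position: [0.6018, -0.2962, 0.2812]
tool_rot: [[0.073, -0.997, 0.0], [-0.997, -0.073, -0.0], [0.0, -0.0, -1.0]]
ft_force: [0.3, -0.4, -4.3]
grip_width: 0.0587
```

```bash
python3 - <<'E'
from h import *
im=env.get_image("wrist");cv2.imwrite("pics/w9.png",crop(im,180,190,160,120,5))
o=env.observe();print(o["position"],o["ft_force"])
for p in [(.5871,-.297,.269),(.5987,-.2964,.2555),(.6166,-.2953,.2535)]:print((proj("wrist",np.array(p))-[180,190])*5)
E
```

```text
[ 0.60181024 -0.29620918  0.28120743] [ 0.26464798 -0.55266262 -4.13748027]
[377.19373834 427.12250055]
[379.46405153 272.43341942]
[381.31179877 112.79322889]
```

```bash
python3 - <<'E'
from h import *
im=env.get_image("wrist");hsv=cv2.cvtColor(im,cv2.COLOR_BGR2HSV);m=cv2.inRange(hsv,(15,110,90),(28,255,255))[200:300,220:300]
y,x=np.nonzero(m);print("brass",x.min()+220,x.max()+220,y.min()+200,y.max()+200)
g=cv2.cvtColor(im,cv2.COLOR_BGR2GRAY)
print(g[240:290,[240,250,253,255,257,260,270]].T.tolist())
E
```

```text
brass 242 268 209 244
[[72, 74, 74, 72, 70, 72, 71, 69, 71, 71, 71, 70, 75, 117, 126, 128, 167, 159, 151, 207, 216, 220, 128, 29, 41, 45, 48, 50, 54, 57, 53, 50, 42, 112, 212, 216, 212, 212, 212, 212, 212, 212, 212, 211, 212, 212, 211, 213, 211, 211], [90, 89, 88, 89, 81, 67, 70, 68, 68, 67, 67, 69, 68, 67, 68, 64, 62, 69, 69, 68, 67, 67, 63, 34, 37, 47, 47, 48, 53, 57, 53, 51, 49, 45, 68, 69, 72, 73, 83, 166, 222, 216, 213, 211, 212, 211, 213, 212, 211, 211], [93, 93, 93, 95, 85, 67, 68, 68, 68, 68, 66, 67, 68, 69, 74, 82, 86, 86, 85, 84, 86, 88, 76, 33, 42, 41, 47, 47, 51, 56, 54, 50, 47, 52, 80, 91, 91, 94, 94, 93, 88, 131, 199, 215, 213, 212, 212, 213, 211, 212], [89, 91, 91, 93, 86, 66, 68, 67, 67, 68, 67, 66, 69, 67, 73, 84, 86, 84, 87, 85, 83, 85, 74, 34, 41, 47, 44, 49, 51, 55, 51, 51, 48, 52, 81, 90, 96, 104, 100, 96, 90, 96, 177, 216, 214, 212, 213, 211, 212, 212], [90, 89, 87, 89, 80, 65, 66, 68, 68, 66, 68, 68, 68, 67, 70, 79, 82, 83, 81, 82, 85, 84, 71, 36, 40, 45, 46, 48, 53, 56, 53, 51, 49, 51, 82, 89, 89, 92, 93, 91, 84, 123, 194, 215, 213, 213, 212, 211, 213, 212], [91, 90, 92, 93, 83, 68, 67, 66, 66, 67, 67, 66, 65, 67, 65, 75, 75, 75, 77, 74, 92, 115, 93, 34, 39, 42, 44, 49, 55, 54, 54, 48, 49, 43, 89, 98, 96, 119, 120, 162, 202, 215, 213, 212, 212, 212, 211, 211, 212, 212], [71, 70, 70, 71, 72, 70, 75, 74, 73, 73, 73, 73, 74, 88, 95, 88, 98, 94, 108, 203, 216, 216, 227, 21, 40, 44, 45, 47, 51, 54, 55, 53, 46, 31, 209, 217, 211, 213, 214, 214, 212, 211, 213, 212, 212, 213, 212, 211, 213, 212]]
```

Emit:
arm_command(
  steps=[
    {"delta_pos": [0,0,-4],"dr": [0,0,0]},
    {"delta_pos": [0,0,-7],"dr": [0,0,0]},
    {"delta_pos": [0,0,-7],"dr": [0,0,0]},
    {"delta_pos": [0,0,-5],"dr": [0,0,0]},
    {"delta_pos": [0,0,-2],"dr": [0,0,0]},
    {"delta_pos": [0,0,0],"dr": [0,0,0]},
    {"delta_pos": [0,0,0],"dr": [0,0,0]},
  ],
)

```text
time_s: 15.85
position: [0.6021, -0.2962, 0.2562]
tool_rot: [[0.074, -0.997, 0.0], [-0.997, -0.074, -0.0], [0.0, -0.0, -1.0]]
ft_force: [1.0, -0.7, -2.9]
grip_width: 0.0584
```

Emit:
arm_command(
  steps=[
    {"delta_pos": [0,0,-2],"dr": [0,0,0]},
    {"delta_pos": [0,0,-2],"dr": [0,0,0]},
    {"delta_pos": [0,0,-2],"dr": [0,0,0]},
    {"delta_pos": [0,0,-2],"dr": [0,0,0]},
    {"delta_pos": [0,0,-2],"dr": [0,0,0]},
    {"delta_pos": [0,0,-2],"dr": [0,0,0]},
    {"delta_pos": [0,0,-2],"dr": [0,0,0]},
    {"delta_pos": [0,0,-2],"dr": [0,0,0]},
    {"delta_pos": [0,0,0],"dr": [0,0,0]},
    {"delta_pos": [0,0,0],"dr": [0,0,0]},
  ],
)

```text
time_s: 16.85
position: [0.6021, -0.2962, 0.2402]
tool_rot: [[0.074, -0.997, 0.0], [-0.997, -0.074, -0.0], [0.0, -0.0, -1.0]]
ft_force: [-0.6, 0.0, 0.9]
grip_width: 0.0584
```

Emit:
arm_command(
  steps=[
    {"delta_pos": [0,0,-2],"dr": [0,0,0]},
    {"delta_pos": [0,0,-2],"dr": [0,0,0]},
    {"delta_pos": [0,0,-2],"dr": [0,0,0]},
    {"delta_pos": [0,0,-2],"dr": [0,0,0]},
    {"delta_pos": [0,0,-2],"dr": [0,0,0]},
    {"delta_pos": [0,0,-2],"dr": [0,0,0]},
    {"delta_pos": [0,0,0],"dr": [0,0,0]},
    {"delta_pos": [0,0,0],"dr": [0,0,0]},
  ],
)

```text
time_s: 17.65
position: [0.6021, -0.2962, 0.2282]
tool_rot: [[0.074, -0.997, 0.0], [-0.997, -0.074, -0.0], [0.0, -0.0, -1.0]]
ft_force: [0.1, 1.5, 3.0]
grip_width: 0.0588
```

```bash
cat > b.py <<'E'
from h import *
im=env.get_image("wrist");hsv=cv2.cvtColor(im,cv2.COLOR_BGR2HSV);m=cv2.inRange(hsv,(15,110,90),(28,255,255))[190:300,230:280]
y,x=np.nonzero(m)
if len(x):print("brass",x.min()+230,x.max()+230,y.min()+190,y.max()+190,len(x))
g=cv2.cvtColor(im,cv2.COLOR_BGR2GRAY)
print(g[225:295,[255]].T.tolist());o=env.observe();print(o["position"],o["ft_force"])
E
python3 b.py
```

```text
brass 239 270 233 262 331
[[66, 67, 68, 70, 74, 80, 87, 89, 92, 95, 97, 102, 104, 103, 104, 100, 98, 100, 95, 95, 91, 83, 88, 92, 93, 92, 91, 91, 92, 92, 90, 92, 91, 89, 90, 90, 93, 97, 38, 40, 44, 47, 52, 53, 55, 56, 51, 48, 49, 67, 69, 67, 68, 69, 68, 68, 68, 67, 69, 68, 67, 73, 79, 84, 84, 86, 85, 85, 85, 85]]
[ 0.60206299 -0.29619502  0.22822473] [-0.6052483  -0.03954551  4.84458226]
```

Emit:
arm_command(
  steps=[
    {"delta_pos": [0,0,-2],"dr": [0,0,0]},
    {"delta_pos": [0,0,-2],"dr": [0,0,0]},
    {"delta_pos": [0,0,-2],"dr": [0,0,0]},
    {"delta_pos": [0,0,0],"dr": [0,0,0]},
    {"delta_pos": [0,0,0],"dr": [0,0,0]},
  ],
)

```text
time_s: 18.2
position: [0.6021, -0.2962, 0.2221]
tool_rot: [[0.074, -0.997, 0.0], [-0.997, -0.074, -0.0], [0.0, -0.0, -1.0]]
ft_force: [-0.9, 0.4, 5.2]
grip_width: 0.0582
```

Emit:
arm_command(
  steps=[
    {"delta_pos": [0,0,-2],"dr": [0,0,0]},
    {"delta_pos": [0,0,-2],"dr": [0,0,0]},
    {"delta_pos": [0,0,0],"dr": [0,0,0]},
    {"delta_pos": [0,0,0],"dr": [0,0,0]},
  ],
)

```text
time_s: 18.6
position: [0.6022, -0.2962, 0.2183]
tool_rot: [[0.074, -0.997, 0.001], [-0.997, -0.074, -0.0], [0.0, -0.001, -1.0]]
ft_force: [-0.6, 1.4, 6.0]
grip_width: 0.0583
```

```bash
python3 b.py; python3 b.py|tail -1
```

```text
brass 239 271 236 262 254
[[67, 66, 67, 67, 68, 68, 68, 71, 75, 81, 85, 90, 93, 97, 98, 102, 104, 103, 102, 101, 101, 98, 97, 95, 91, 85, 84, 89, 87, 88, 88, 88, 88, 87, 90, 89, 87, 93, 39, 38, 44, 51, 51, 52, 57, 55, 50, 52, 50, 64, 69, 67, 67, 67, 66, 66, 69, 68, 68, 68, 65, 68, 67, 68, 68, 68, 73, 78, 84, 86]]
[ 0.6022046  -0.29617671  0.21835133] [-0.52068427  0.64382388  5.14921101]
[ 0.60219781 -0.29618254  0.21836674] [-0.59299409 -0.25999449  5.76843239]
```

Emit:
arm_command(
  steps=[
    {"delta_pos": [0,0,-1.5],"dr": [0,0,0]},
    {"delta_pos": [0,0,-1.5],"dr": [0,0,0]},
    {"delta_pos": [0,0,-1],"dr": [0,0,0]},
    {"delta_pos": [0,0,0],"dr": [0,0,0]},
    {"delta_pos": [0,0,0],"dr": [0,0,0]},
  ],
)

```text
time_s: 19.2
position: [0.6024, -0.2962, 0.2146]
tool_rot: [[0.074, -0.997, 0.001], [-0.997, -0.074, -0.001], [0.001, -0.001, -1.0]]
ft_force: [0.7, 0.1, 6.3]
grip_width: 0.0583
```

```bash
python3 b.py; python3 b.py|tail -1;python3 b.py|tail -1
```

```text
brass 239 271 238 262 228
[[67, 69, 68, 68, 67, 70, 66, 65, 70, 75, 77, 85, 89, 91, 96, 97, 100, 101, 104, 104, 103, 100, 99, 97, 94, 92, 89, 84, 84, 88, 88, 86, 86, 87, 87, 87, 87, 91, 36, 40, 43, 48, 51, 53, 58, 55, 53, 51, 49, 65, 69, 69, 68, 67, 68, 68, 68, 67, 68, 68, 69, 67, 68, 68, 66, 67, 68, 68, 76, 80]]
[ 0.60236523 -0.29618487  0.2146433 ] [0.03831212 1.29405915 6.63069444]
[ 0.60237877 -0.29617061  0.21459801] [0.24187396 0.4089284  6.89868377]
[ 0.60237848 -0.29617082  0.2145861 ] [0.86089278 1.25152645 6.20029942]
```

```bash
cat > t.py <<'E'
from h import *
g=cv2.cvtColor(env.get_image("wrist"),cv2.COLOR_BGR2GRAY)
print(g[274:330,255].tolist())
for h in (.02,.025,.03,.035,.04):print(h,proj("wrist",np.array([.5871,-.297,.269-h]))[1],proj("wrist",np.array([.5841,-.297,.269-h]))[1])
E
python3 t.py
```

```text
[65, 67, 68, 69, 68, 66, 69, 69, 66, 67, 67, 68, 69, 68, 67, 68, 67, 67, 69, 75, 81, 84, 83, 85, 85, 86, 85, 85, 83, 81, 84, 85, 84, 86, 84, 85, 85, 84, 86, 84, 86, 84, 86, 86, 90, 51, 21, 29, 17, 23, 23, 26, 26, 23, 24, 25]
0.02 337.73765048202347 342.9475323814755
0.025 329.4538074433905 334.6498799368826
0.03 321.6473107439846 326.8155436051871
0.035 314.28793624901596 319.4167837408285
0.04 307.34662274480445 312.42669381446194
```

Emit:
arm_command(
  steps=[
    {"delta_pos": [0,0,-1.5],"dr": [0,0,0]},
    {"delta_pos": [0,0,-1.5],"dr": [0,0,0]},
    {"delta_pos": [0,0,-1],"dr": [0,0,0]},
    {"delta_pos": [0,0,0],"dr": [0,0,0]},
    {"delta_pos": [0,0,0],"dr": [0,0,0]},
  ],
)

```text
time_s: 19.9
position: [0.6026, -0.2962, 0.2108]
tool_rot: [[0.074, -0.997, 0.002], [-0.997, -0.074, -0.001], [0.001, -0.002, -1.0]]
ft_force: [1.2, 0.9, 7.1]
grip_width: 0.0587
```

```bash
python3 b.py; python3 b.py|tail -1;python3 b.py|tail -1
```

```text
brass 239 271 239 262 202
[[68, 68, 68, 68, 67, 67, 69, 67, 67, 67, 75, 77, 83, 87, 91, 92, 96, 98, 102, 103, 104, 104, 100, 97, 99, 95, 93, 92, 85, 84, 86, 85, 87, 87, 87, 85, 86, 89, 38, 40, 43, 48, 50, 51, 54, 52, 50, 50, 51, 65, 67, 65, 67, 65, 68, 66, 67, 68, 69, 69, 68, 69, 67, 67, 64, 70, 67, 68, 67, 72]]
[ 0.60256607 -0.29617594  0.21085399] [ 1.12900333 -0.54238711  7.05084202]
[ 0.60255765 -0.29618862  0.21084341] [1.04168595 0.16153966 7.15893836]
[ 0.60255984 -0.29616766  0.21084447] [0.45492776 0.85619137 7.43782997]
```

Emit:
arm_command(
  steps=[
    {"delta_pos": [-0.3,0,-1.5],"dr": [0,0,0]},
    {"delta_pos": [-0.2,0,-1.5],"dr": [0,0,0]},
    {"delta_pos": [0,0,-1],"dr": [0,0,0]},
    {"delta_pos": [0,0,0],"dr": [0,0,0]},
    {"delta_pos": [0,0,0],"dr": [0,0,0]},
  ],
)

```text
time_s: 20.55
position: [0.6018, -0.2963, 0.2068]
tool_rot: [[0.074, -0.997, 0.001], [-0.997, -0.074, -0.001], [0.001, -0.001, -1.0]]
ft_force: [-0.9, -0.6, 7.6]
grip_width: 0.0582
```

```bash
python3 b.py; python3 b.py|tail -1;python3 b.py|tail -1
```

```text
brass 238 271 241 262 153
[[68, 68, 68, 66, 69, 68, 69, 68, 70, 67, 70, 68, 72, 77, 81, 85, 89, 92, 95, 98, 100, 100, 102, 104, 102, 99, 99, 98, 95, 92, 90, 83, 81, 81, 82, 80, 83, 85, 37, 42, 45, 47, 48, 52, 55, 53, 52, 48, 46, 67, 68, 68, 69, 66, 68, 66, 70, 69, 68, 69, 68, 68, 69, 68, 69, 67, 67, 69, 68, 68]]
[ 0.60177849 -0.29633953  0.2067961 ] [0.19724469 0.33619987 7.71911533]
[ 0.60175701 -0.29632334  0.2067481 ] [-0.06290978  0.63950947  8.12194335]
[ 0.6017758  -0.29631987  0.20676488] [-0.42432778  0.01164246  7.53683245]
```

Emit:
arm_command(
  steps=[
    {"delta_pos": [0,0,-1.5],"dr": [0,0,0]},
    {"delta_pos": [0,0,-1.5],"dr": [0,0,0]},
    {"delta_pos": [0,0,-1],"dr": [0,0,0]},
    {"delta_pos": [0,0,0],"dr": [0,0,0]},
    {"delta_pos": [0,0,0],"dr": [0,0,0]},
  ],
)

```text
time_s: 21.2
position: [0.6016, -0.2963, 0.2021]
tool_rot: [[0.073, -0.997, 0.0], [-0.997, -0.073, -0.0], [0.0, -0.0, -1.0]]
ft_force: [-0.7, -0.5, 4.2]
grip_width: 0.0583
```

```bash
python3 b.py; python3 b.py|tail -1;python3 b.py|tail -1
```

```text
brass 236 273 256 299 635
[[98, 98, 97, 97, 97, 97, 88, 73, 67, 67, 66, 68, 69, 67, 67, 68, 68, 68, 66, 70, 67, 67, 69, 67, 67, 66, 72, 77, 81, 83, 88, 90, 93, 95, 98, 104, 103, 104, 105, 103, 102, 100, 98, 97, 95, 92, 87, 85, 90, 92, 92, 91, 90, 90, 93, 92, 91, 90, 91, 90, 92, 95, 90, 91, 90, 93, 91, 92, 92, 92]]
[ 0.60157138 -0.29632303  0.20213954] [ 0.27885814 -0.51806844  4.38717735]
[ 0.60158412 -0.2963198   0.20213723] [ 0.00693192 -1.19024509  5.38922081]
[ 0.60157455 -0.29631685  0.20213474] [-0.5170406  -0.49121017  5.90648819]
```

Emit:
arm_command(
  steps=[
    {"delta_pos": [0,0,2],"dr": [0,0,0]},
    {"delta_pos": [0,0,3],"dr": [0,0,0]},
    {"delta_pos": [0,0,3],"dr": [0,0,0]},
    {"delta_pos": [0,0,3],"dr": [0,0,0]},
    {"delta_pos": [0,0,2],"dr": [0,0,0]},
    {"delta_pos": [0,0,2],"dr": [0,0,0]},
    {"delta_pos": [0,0,1],"dr": [0,0,0]},
    {"delta_pos": [0,0,0],"dr": [0,0,0]},
    {"delta_pos": [0,0,0],"dr": [0,0,0]},
    {"delta_pos": [0,0,0],"dr": [0,0,0]},
  ],
)

```text
time_s: 22.35
position: [0.6015, -0.2961, 0.2178]
tool_rot: [[0.073, -0.997, -0.0], [-0.997, -0.073, 0.0], [-0.0, 0.0, -1.0]]
ft_force: [0.7, -2.1, 0.4]
grip_width: 0.0585
```

```bash
for i in 1 2 3 4; do python3 b.py | grep -v '^\[\['; done
```

```text
brass 236 273 255 299 667
[ 0.60147322 -0.29615358  0.21784811] [-0.05632599 -2.44565172  0.53011261]
brass 236 273 255 299 664
[ 0.60150448 -0.29611488  0.2178721 ] [-0.01652903 -2.35486108  0.49218563]
brass 236 273 255 299 666
[ 0.6014828  -0.29615733  0.21793272] [ 0.30116186 -2.49898683  0.94722405]
brass 236 273 255 299 665
[ 0.60150163 -0.29614652  0.21795299] [ 0.09054903 -1.74946573 -0.01393485]
```

Emit:
arm_command(
  steps=[
    {"delta_pos": [0,-0.5,0.7],"dr": [0,0,0]},
    {"delta_pos": [0,0,0],"dr": [0,0,0]},
    {"delta_pos": [0,0,0],"dr": [0,0,0]},
  ],
)

```text
time_s: 22.85
position: [0.6015, -0.2963, 0.2187]
tool_rot: [[0.074, -0.997, -0.0], [-0.997, -0.074, 0.001], [-0.001, 0.0, -1.0]]
ft_force: [0.6, -0.1, 1.1]
grip_width: 0.0588
```

Emit:
arm_command(
  steps=[
    {"delta_pos": [0,0,0],"dr": [0,0,0]},
    {"delta_pos": [0,0,0],"dr": [0,0,0]},
    {"delta_pos": [0,0,0],"dr": [0,0,0]},
    {"delta_pos": [0,0,0],"dr": [0,0,0]},
    {"delta_pos": [0,0,0],"dr": [0,0,0]},
    {"delta_pos": [0,0,0],"dr": [0,0,0]},
  ],
  grip=1,
  squeeze=20,
)

```text
time_s: 23.45
position: [0.6015, -0.2966, 0.2187]
tool_rot: [[0.074, -0.997, 0.0], [-0.997, -0.074, -0.0], [0.0, -0.0, -1.0]]
ft_force: [-0.1, 0.2, 1.2]
grip_width: 0.085
```

```bash
for i in 1 2 ; do python3 b.py | grep -v '^\[\['; done
```

```text
brass 235 272 256 299 624
[ 0.60153123 -0.2966631   0.21872453] [ 0.70748855  0.94237007 -0.48897806]
brass 235 272 256 299 621
[ 0.60151223 -0.29666632  0.21870147] [-0.57588546 -0.75479286 -0.44889993]
```

Released, no contact force. Rise straight up, then back off.

Emit:
arm_command(
  steps=[
    {"delta_pos": [0,0,4],"dr": [0,0,0]},
    {"delta_pos": [0,0,8],"dr": [0,0,0]},
    {"delta_pos": [0,0,12],"dr": [0,0,0]},
    {"delta_pos": [0,0,16],"dr": [0,0,0]},
    {"delta_pos": [0,0,20],"dr": [0,0,0]},
    {"delta_pos": [0,0,20],"dr": [0,0,0]},
    {"delta_pos": [0,0,20],"dr": [0,0,0]},
    {"delta_pos": [-20,0,10],"dr": [0,0,0]},
    {"delta_pos": [-30,0,0],"dr": [0,0,0]},
    {"delta_pos": [-30,0,0],"dr": [0,0,0]},
    {"delta_pos": [-30,0,0],"dr": [0,0,0]},
    {"delta_pos": [-20,0,0],"dr": [0,0,0]},
    {"delta_pos": [0,0,0],"dr": [0,0,0]},
    {"delta_pos": [0,0,0],"dr": [0,0,0]},
    {"delta_pos": [0,0,0],"dr": [0,0,0]},
    {"delta_pos": [0,0,0],"dr": [0,0,0]},
    {"delta_pos": [0,0,0],"dr": [0,0,0]},
  ],
)

```text
time_s: 25.25
position: [0.4721, -0.2966, 0.3285]
tool_rot: [[0.074, -0.997, -0.0], [-0.997, -0.074, 0.0], [-0.0, 0.0, -1.0]]
ft_force: [0.3, 0.0, 0.6]
grip_width: 0.0855
```

```bash
python3 - <<'E'
from h import *
np.set_printoptions(precision=4,suppress=True)
a=env.get_image("wrist");P=None
o=env.observe();print(o["position"],o["ft_force"])
hsv=cv2.cvtColor(a,cv2.COLOR_BGR2HSV);m=cv2.inRange(hsv,(15,110,90),(28,255,255))[0:190,200:320]
y,x=np.nonzero(m);print("brass",x.min()+200,x.max()+200,y.min(),y.max(),len(x))
S=np.array([.6063,-.2958,.235-.012])
y=np.array([-.073,.997,0]);x=np.array([.997,.073,0])
def pr(dx,dy,dz):return np.round(proj("wrist",S+x*dx+y*dy+[0,0,dz]),1)
print("pred gate end",pr(-.008,0,.0195),"hinge",pr(.0105,0,.02),"bar ends",pr(0,.03,0),pr(0,-.03,0),"tip",pr(-.019,0,.034))
g=cv2.cvtColor(a,cv2.COLOR_BGR2GRAY)
for k in(.012,-.015,.018):
  u,v=proj("wrist",S+y*k).round().astype(int);print(u,v,g[v-14:v+15,u].tolist())
b=env.get_image("wrist");d=cv2.absdiff(a,b);print("motion",(d.max(2)>40).sum())
for n,(u,v,w,h) in {"jar":(175,140,25,25),"timer":(215,143,30,26),"dropper":(275,222,18,16)}.items():
    t0=cv2.imread("pics/top0.png")[v:v+h,u:u+w];t1=env.get_image("top")[v:v+h,u:u+w];print(n,cv2.absdiff(t0,t1).mean())
E
```

```text
[ 0.4719 -0.2966  0.3285] [ 0.2474  0.1522 -0.1491]
brass 259 279 2 29 267
pred gate end [269.1  29.2] hinge [269.   5.] bar ends [228.3  26.4] [307.3  27.5] tip [270.1  39.3]
252 26 [75, 73, 74, 76, 67, 114, 156, 142, 130, 133, 57, 60, 63, 61, 62, 60, 72, 81, 73, 62, 52, 44, 61, 61, 62, 64, 72, 77, 79]
288 27 [115, 115, 116, 114, 115, 115, 115, 114, 110, 137, 162, 127, 132, 153, 53, 55, 73, 77, 79, 67, 55, 45, 59, 61, 59, 64, 59, 60, 60]
244 26 [72, 73, 75, 76, 72, 75, 74, 73, 70, 101, 153, 154, 123, 119, 110, 62, 73, 81, 75, 63, 52, 43, 62, 61, 60, 60, 61, 61, 60]
motion 96
jar 8.4848
timer 8.28888888888889
dropper 7.180555555555555
```

Emit:
arm_command(
  steps=[
    {"delta_pos": [0,0,0],"dr": [0,0,0]},
    {"delta_pos": [0,0,0],"dr": [0,0,0]},
    {"delta_pos": [0,0,0],"dr": [0,0,0]},
    {"delta_pos": [0,0,0],"dr": [0,0,0]},
    {"delta_pos": [0,0,0],"dr": [0,0,0]},
    {"delta_pos": [0,0,0],"dr": [0,0,0]},
    {"delta_pos": [0,0,0],"dr": [0,0,0]},
    {"delta_pos": [0,0,0],"dr": [0,0,0]},
    {"delta_pos": [0,0,0],"dr": [0,0,0]},
    {"delta_pos": [0,0,0],"dr": [0,0,0]},
    {"delta_pos": [0,0,0],"dr": [0,0,0]},
    {"delta_pos": [0,0,0],"dr": [0,0,0]},
    {"delta_pos": [0,0,0],"dr": [0,0,0]},
    {"delta_pos": [0,0,0],"dr": [0,0,0]},
    {"delta_pos": [0,0,0],"dr": [0,0,0]},
    {"delta_pos": [0,0,0],"dr": [0,0,0]},
    {"delta_pos": [0,0,0],"dr": [0,0,0]},
    {"delta_pos": [0,0,0],"dr": [0,0,0]},
    {"delta_pos": [0,0,0],"dr": [0,0,0]},
    {"delta_pos": [0,0,0],"dr": [0,0,0]},
  ],
)

```text
time_s: 27.5
position: [0.4715, -0.2967, 0.3287]
tool_rot: [[0.073, -0.997, -0.0], [-0.997, -0.073, 0.0], [-0.0, 0.0, -1.0]]
ft_force: [0.1, -0.1, 0.7]
grip_width: 0.0854
```

```bash
cat > c.py <<'E'
from h import *
w=[env.get_image("wrist") for _ in range(6)]
f=[cv2.cvtColor(i,cv2.COLOR_BGR2GRAY).astype(np.float32) for i in w]
R=(slice(10,110),slice(210,330))
for k in range(1,6):
    d=cv2.absdiff(w[0],w[k]).max(2);print("moved px",(d>40).sum(),"shift",cv2.phaseCorrelate(f[0][R],f[k][R])[0])
t0=cv2.imread("pics/top0.png",0).astype(np.float32);t1=cv2.cvtColor(env.get_image("top"),cv2.COLOR_BGR2GRAY).astype(np.float32)
for n,(u,v,w_,h) in {"ref tray":(90,215,95,65),"jar":(175,140,25,25),"timer":(215,143,30,26),"dropper":(275,222,18,16)}.items():
    print(n,cv2.phaseCorrelate(t0[v:v+h,u:u+w_].copy(),t1[v:v+h,u:u+w_].copy()), (t1-t0)[v:v+h,u:u+w_].mean())
o=env.observe();print(o["time_s"],np.abs(o["qvel"]).max())
E
python3 c.py
```

```text
moved px 0 shift (-0.013085722257805799, -0.007168445999880646)
moved px 1 shift (-0.008160965953265986, 0.01602254648224033)
moved px 0 shift (0.0010132712767472185, -0.0010595582836998574)
moved px 1 shift (-0.015669793000320453, 0.006776781313398317)
moved px 0 shift (-0.007192155433692449, 0.0011570398798994574)
ref tray ((-0.018075153567046698, -0.02494427055962234), 1.0007690781796421) 9.117409
jar ((0.5074518820326492, 0.5384968423365066), 0.9538073577880859) 9.0864
timer ((-0.16028937464737858, 0.42166909928755203), 1.0085756537355022) 8.993589
dropper ((-0.05917321506881379, -0.29675376688977195), 0.8918940871953964) 7.71875
27.85 0.09521840688156238
```

```bash
python3 -c "
from rig import env
env.close_job();print(env.observe()['time_s'])"
```

```text
the job is handed in; nothing more can be done
the job is handed in; nothing more can be done
```

The pail now hangs by its bail from the spring balance, released, and I handed the job in at about 28 s of the 67 s limit. No verdict is reported.

**What I did:**
- **Bail:** I swung it upright with closed fingertips following its arc. The measured force stayed under about 1 N at each check, and the bar ended about 142 mm up, close to upright.
- **Carry:** I gripped across the two parallel sides, lifted the pail about 143 mm and brought it in from the front of the hook.
- **Hooking:** I pressed the bar down in small steps. The gate let it through at roughly 11 to 12 N, with the hook down an estimated 37 to 40 mm, short of the red mark. I raised the gripper until the hook carried the weight, opened it and backed away.

**Last checks:**
- **Gate:** it was shut, with its end at image row 29, where I predicted it for a hook 12 mm down.
- **Pail:** it hangs still, with image shift under 0.02 pixel over six frames.
- **Robot:** clear of everything, with force readings near zero.
- **Jar, timer and dropper bottle:** in the top view they shifted at most about 0.7 pixel (under 2 mm). Lighting changed evenly over that picture, so I put this down to image noise.

**What disagreed or is unsure:**
- **Bar in the hook:** it appeared about 3 pixels in front of the ideal seat line, about 3 mm as a rough guess and within the 12 mm tolerance.
- **Sideways force:** about 2 N on the gripper just before release; it was gone after a 0.5 mm shift.
- **Pictures:** I used all 12 views before the pressing began, so everything after that was judged from numbers read off the images and the force readings.

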